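# Clamp a bushing with the sunken knob

## Task

Stand the flanged bronze bushing, flange up, in the vee of the clamping fixture on the bench and let go of it; then reach into the round well and turn the sunken knob clockwise until the jaw holds the bushing just snugly. Feel for the resistance and stop there: a loose bushing is useless and an overtightened one is crushed, and the jaw stands a few millimetres differently each time. Do not lean on the walls of the well, move the jaw only by its knob, and leave the other loose parts where they are.

Things in the scene. Friction and masses are not known exactly. Their poses are not given: they have to be found in the camera images.
- bushing: The workpiece: bronze bushing standing on the bench, 0.25 to 0.4 kg: barrel 40 mm in diameter, 44 mm tall, topped by a flange 48 mm in diameter, 6 mm thick (50 mm overall), with a wide dark bore. Origin: centre of its underside; z up. Near it, in any order, stand two other bronze round parts that are not wanted (collar, spacer).
- fixture: Grey clamping fixture, bolted down (place and yaw differ). Base plate 110 (x) by 245 (y) mm, 22 mm thick; block with the round well on its -y end; fixed 90 degree steel vee on its +y end, opening to -y, 45 mm wide in x; the bay between is open to both x sides. Vee and jaw rise to 60 mm above the bench. Origin: on the bench, on the centre line; y runs from well to vee, z up.
- nest (a point): Point on the bay's floor, 22 mm above the bench, under the axis of a bushing that rests fully against the vee. Axes as the fixture. At the start the jaw's pad is 4 to 15 mm clear of a bushing standing there, so set the bushing down 1 to 3 mm short of it (towards -y); the closing jaw pushes it home.
- well_block: Grey block 110 x 110 mm, 50 mm tall, on the base plate, its top 72 mm above the bench. Through its middle goes the round well, 76 mm in diameter, 50 mm deep, flat floor, rigid walls: fingers must be only part open to enter. Origin: on the well's axis, at the well's floor (22 mm above the bench). Axes as the fixture.
- knob_grip (a point): Sunken black knob: the point to grip, on its vertical axis, 50 mm above the bench, 22 mm below the well's mouth. Upright bar 26 mm long along this point's x, 12 mm thick along its y; its top is 12 mm above this point, its foot 22 mm below, on a 32 mm disc 6 mm thick. The point turns with the knob. At the start the bar lies 0 to 0.3 rad clockwise of the fixture's x.
- knob: The same knob. Origin on its axis at the well's floor. Clockwise from above closes the jaw: 10 mm of travel per rad, 2.4 rad in all, the first 0.35 rad always free. Friction of 0.25 N m resists turning and keeps it where it is left; in a pause it may hide, so compare readings of equal, steady steps. Squeezing the bushing adds 0.01 N m per newton, about 1.2 N per 0.01 rad.
- jaw: Steel jaw with a springy grey pad on its vee side, driven along the fixture's y by the knob; 34 (x) x 16 (y) x 37 mm tall. Origin: middle of its rear face, on the bay's floor; y points to the vee. The pad's face is 21 to 30 mm ahead of the origin, different each time and not measured. Snug is a clamping force of about 12 N (5 to 20 N will do); above 35 N the bushing is crushed.
- collar: Bystander: low bronze ring, 52 mm wide, 22 mm tall. Origin: centre of underside.
- spacer: Bystander: slim plain bronze tube, 30 mm wide, 60 mm tall. Origin: centre of underside.
- gauge_block: Bystander: small steel block 30 x 50 x 20 mm lying on the bench. Origin: centre of underside.
- wrench: Bystander: steel wrench 180 mm long lying on the bench. Origin: its middle, underside.
- hammer: Bystander: hammer 260 mm long lying on the bench. Origin: its middle, underside.
- spray: Bystander: spray can 66 mm wide, 200 mm tall, standing. Origin: centre of underside.

How it is judged (in metres and radians):
On the way, in this order (a step that is already met when the one before it is completed fails the run):
1. the bushing stands in the nest, let go (horizontal distance between bushing and nest below 0.01 m and z of bushing in the frame of nest below 0.003 m and angle between bushing's own z axis and vertical below 0.06 rad and contact force between the fingers and bushing below 0.3 N), for 0.2 s.
2. the jaw has been closed on it, clamping with more than 5 N (contact force between jaw and bushing above 5 N), for 0.1 s.
At the end, for the whole second after the job is handed in: The bushing stands upright (within 0.06 rad), foot on the bay's floor (within 3 mm), against the vee (axis within 4 mm of the nest point), at rest, and is held between jaw and vee with a clamping force of 5 to 20 N (horizontal distance between bushing and nest below 0.004 m and z of bushing in the frame of nest below 0.003 m and angle between bushing's own z axis and vertical below 0.06 rad and contact force between jaw and bushing between 5 and 20 N and linear speed of bushing below 0.01 m/s); the robot touches nothing.
It fails at once if the jaw crushes the bushing (clamping force above 35 N) (contact force between jaw and bushing above 35 N).
It fails at once if the robot leans on the walls or rim of the well with more than 25 N (contact force between any of the fingers, the arm and well_block above 25 N).
It fails at once if the robot pushes the jaw directly with more than 8 N (contact force between any of the fingers, the arm and jaw above 8 N).
It fails at once if another loose part is moved by more than 20 mm (distance of any of collar, spacer, gauge_block, wrench, hammer, spray from where it was at the start of the episode above 0.02 m).
It also fails if it takes over 72 s, if anything falls off the work surface, if the arm or the gripper's body presses on something with over 40 N, if the wrist force passes 120 N, or if a joint passes its speed limit or range.

## Robot

A 6-joint arm with a two-finger parallel gripper is mounted at the origin on the work surface. World frame = base frame: x ahead of the robot, y to its left, z up, the work surface at z = 0. Lengths are in mm, angles in rad, forces in N, time in s.
With the tool pointing down it reaches from about 300 to 750 mm from the base axis. Payload 8.5 kg.
Tool frame: the origin (TCP) lies where the fingers leave the gripper's body, on its centre line; the fingertips stand 73 mm ahead of it and the grasp point (between the pads) lies 54 mm ahead of it; z points along the fingers, y is the direction in which the jaws open and shut (so a half turn about z gives the same grasp; the last joint's range is limited). The gripper opens to 85 mm and grips with 20 to 120 N. Pads are 22 mm wide; open, the fingers measure 114 mm over their backs; the gripper's body (76 mm by 85 mm) begins 54 mm behind the grasp point. The pads swing forward as they close: fully open they stand 13 mm farther back than shut.
Start: joints at [1.044, 0.381, 1.297, -0, 1.464, -0.215], TCP at [168.716, 523.465, 303.922] pointing down, gripper open.
Joint ranges: [-3.11, 3.11], [-0.89, 2.33], [0.22, 2.48], [-1.42, 4.56], [0.17, 2.85], [-2.88, 2.88]. Speed limits (rad/s): [2.39, 2.39, 3.14, 3.14, 3.14, 3.14].

## Interface

Orientations are given as a 3x3 rotation matrix whose columns are the frame's x, y, z axes.
In Python, from cell import monitor, camera, camera_info, order gives the robot as it stands.
- The arm moves only by the tool play_rows, never from a script. Its argument "moves" is a list of rows, each a list of 7 numbers: the shift along the world's x, y, z in units of 0.5 m (1.0 is 0.5 m), then the turn, a rotation vector about the world's x, y, z in units of 180 degrees (1.0 is 180 degrees), then the closure, from -1 (fully open) to 1 (shut). In form: [[tx, ty, tz, wx, wy, wz, gripper], ...]. A call has 1 to 10 rows; each row is the pose to reach, as a shift and turn from the pose commanded when the call began, turning the shorter way round; what a row does not reach only later rows make up. A row lasts 1/8 s, in which the tool goes at most 62.5 mm and 10.7 degrees, less where a joint would pass 70% of its speed; a pose out of reach is approached as far as the arm can. A call with a number of a shift or a turn outside -1 to 1 is refused whole. A call with a gripper value outside its range is refused whole. The fingers move at their own pace and stop on an object; the grip force is fixed at half the most. Time passes only in rows, so rows that repeat a pose let the fingers close. It gives the time, the measured TCP pose, the force and the opening at its end, in the units of the state.
- monitor.observe(): the state, without advancing time (a new reading comes with each control period).
- camera(name): name is "side" or "top" or "wrist"; returns the picture (480x640x3 uint8, red, green, blue); there is no depth.
- camera_info(name): a dict with "intrinsics" (3x3 intrinsics, pixels), "world_from_camera" (4x4, takes a point from camera to world coordinates); the wrist camera has in their place "tool_from_camera" (4x4, takes a point from camera to tool coordinates, whose origin is the TCP and whose axes are the flange's). Camera axes: x right, y up, looking along -z (the intrinsics and any distortion apply to the point x, -y, -z); pixel columns grow to the right and rows downward; lengths in mm; the calibration is good to about 2 mm. A picture is of the moment at which its call begins: read the wrist's pose just before it. camera_info takes no time and is no camera call.
- order.job_done(): hands the job in, once; it reports no verdict.
The state is a dict: "time_s": time; "q": joint angles; "qd": joint speeds; "joint_torque": joint torques, N m; "position": TCP position; "ee_rot": TCP orientation; "contact_force": force on the tool from outside, world axes, zero at the start; "moment": the same for the moment, N m; "gripper_width": finger opening in mm.
Only numpy, scipy, OpenCV 4.12 (cv2) and the standard library are available. Lean on these libraries where they do the work, as an engineer would, in place of code of your own. Each camera call takes 0.05 s, during which the arm holds its last target. There are 200 camera calls.

## Working session

There is one attempt and no reset: what is moved stays moved. The work goes in short steps, Python scripts to look and compute and a tool call to move; the robot and the scene stay as the last step left them, time stands still between calls to the robot, and variables do not carry over. Pictures are saved under pics/ and viewed, about 8 in all and at most 12, crops included, and the job is handed in when it is done.

Besides the shell and the picture viewer there is one more tool, called as a command line: name --pt "numbers of a row" for each row, then --argument value for the rest. play_rows: Moves the arm, as the interface text tells. Shifts and turns lie within -1 to 1; 1 stands for 0.5 m of shift or 180 degrees of turn. Its arguments: {"type":"object","properties":{"moves":{"type":"array","items":{"type":"array","items":{"type":"number"}}}},"required":["moves"]}

```bash
mkdir -p pics; ls
python3 - <<'E'
from cell import monitor,camera,camera_info
import cv2,numpy as np
s=monitor.observe();print({k:np.round(v,3).tolist() for k,v in s.items()})
for n in("top","side"):
    cv2.imwrite(f"pics/{n}0.png",camera(n)[:,:,::-1])
for n in("top","side","wrist"):
    print(n,{k:np.round(v,4).tolist() if not isinstance(v,str) else v for k,v in camera_info(n).items()})
E
```

```text
pics
{'time_s': 0.0, 'q': [1.044, 0.381, 1.298, -0.0, 1.464, -0.215], 'qd': [-0.002, -0.001, -0.001, -0.001, 0.0, 0.0], 'joint_torque': [-0.0, -44.846, -23.128, -0.0, 0.005, -0.0], 'position': [168.621, 523.296, 303.294], 'ee_rot': [[-0.952, 0.307, -0.001], [0.307, 0.952, -0.001], [0.0, -0.002, -1.0]], 'contact_force': [0.213, -0.873, 0.611], 'moment': [0.033, -0.01, 0.002], 'gripper_width': 85.3}
top {'intrinsics': [[435.9173, 0.0, 310.0046], [0.0, 435.9173, 238.4089], [0.0, 0.0, 1.0]], 'world_from_camera': [[-0.023, 0.9972, -0.0707, 517.6739], [-0.9997, -0.0237, -0.009, -19.5434], [-0.0106, 0.0704, 0.9975, 1059.5719], [0.0, 0.0, 0.0, 1.0]]}
side {'intrinsics': [[462.8842, 0.0, 323.8061], [0.0, 462.8842, 241.0515], [0.0, 0.0, 1.0]], 'world_from_camera': [[0.9422, 0.2243, -0.2491, 355.4413], [-0.3346, 0.5879, -0.7364, -698.1185], [-0.0187, 0.7772, 0.629, 653.0981], [0.0, 0.0, 0.0, 1.0]]}
wrist {'intrinsics': [[358.9044, 0.0, 315.0854], [0.0, 358.9044, 243.3087], [0.0, 0.0, 1.0]], 'tool_from_camera': [[-0.0, 0.9628, 0.2703, 67.4873], [1.0, -0.0003, 0.0014, -0.0357], [0.0014, 0.2703, -0.9628, -68.824], [0.0, 0.0, 0.0, 1.0]]}
```

View pics/top0.png

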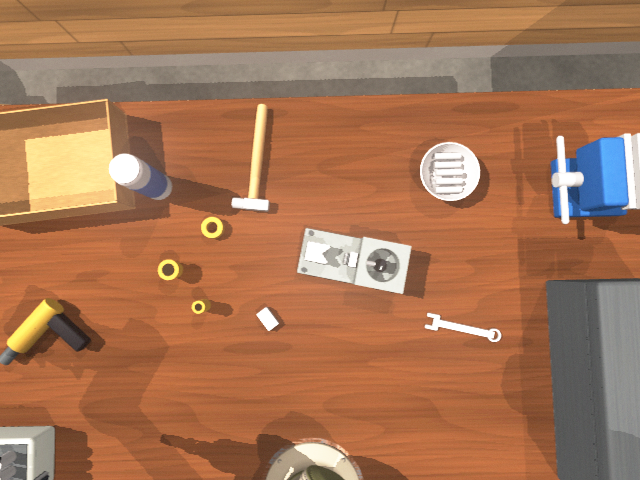

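View pics/side0.png

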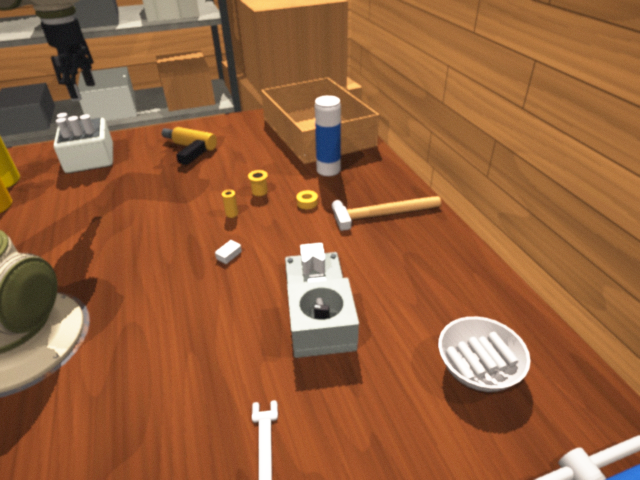

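The top view shows the bushing at about (169,270), collar (212,228), spacer (199,307). In the fixture the vee is on the left near (325,254) and the well is at (382,265). I'll enlarge both for measuring.

```bash
cat > h.py <<'E'
import numpy as np,cv2
from cell import monitor,camera,camera_info
def T(name,s=None):
    c=camera_info(name)
    if name!="wrist": return np.array(c["intrinsics"]),np.array(c["world_from_camera"])
    s=s or monitor.observe(); W=np.eye(4);W[:3,:3]=s["ee_rot"];W[:3,3]=s["position"]
    return np.array(c["intrinsics"]),W@np.array(c["tool_from_camera"])
def back(KM,u,v,z):
    K,M=KM;d=np.linalg.solve(K,[u,v,1])*[1,-1,-1];d=M[:3,:3]@d
    return M[:3,3]+d*(z-M[2,3])/d[2]
def proj(KM,p):
    K,M=KM;q=M[:3,:3].T@(np.array(p)-M[:3,3])*[1,-1,-1];r=K@q;return r[:2]/r[2]
E
python3 - <<'E'
import cv2,numpy as np
from h import *
i=cv2.imread("pics/top0.png")
a=cv2.resize(i[215:315,295:415],None,fx=5,fy=5,interpolation=cv2.INTER_CUBIC)
cv2.imwrite("pics/fix.png",a)
K=T("top")
for n,u,v,z in(("bush",169,270,50),("collar",212,228,22),("spacer",199,307,60),("well",382,265,72)):print(n,back(K,u,v,z).round(1))
# color blobs of bronze
hsv=cv2.cvtColor(i,cv2.COLOR_BGR2HSV);m=cv2.inRange(hsv,(22,120,90),(35,255,255));m[:, :140]=0
n,_,st,c=cv2.connectedComponentsWithStats(m)
print([(st[k].tolist(),c[k].round(1).tolist()) for k in range(1,n) if st[k,4]>40])
E
```

```text
bush [523.6 318.   50. ]
collar [621.8 224.   22. ]
spacer [437.8 246.1  60. ]
well [ 523.6 -171.8   72. ]
[([201, 217, 22, 21, 252], [211.4, 227.0]), ([158, 260, 21, 20, 203], [167.8, 269.6]), ([192, 301, 13, 13, 85], [198.0, 306.7])]
```

View pics/fix.png

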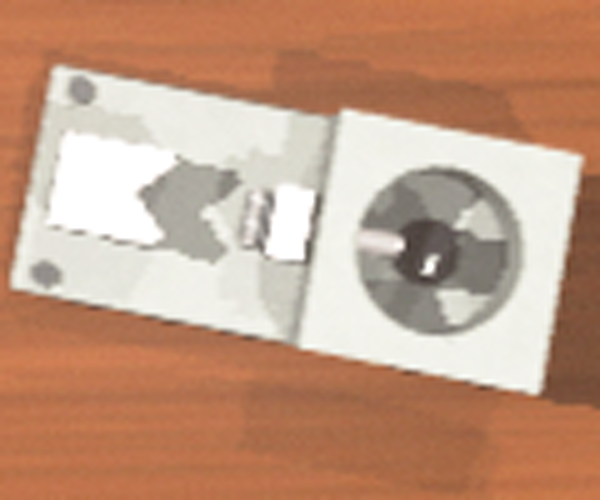

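Run:
```python
from h import *
K=T("top")
f=lambda x,y,z:back(K,(x+.5)/5-.5+295,(y+.5)/5-.5+215,z)
c=[f(*p,72) for p in((341,108),(583,156),(542,395),(298,347))]
print(np.round(c,1))
w=np.mean(c,0);print("well c",w)
y=(c[0]-c[1])+(c[3]-c[2]);yaw=np.arctan2(y[1],y[0])
x=(c[0]-c[3])+(c[1]-c[2]);print("yaw y",yaw,"yaw x",np.arctan2(x[1],x[0]),np.linalg.norm(y)/2,np.linalg.norm(x)/2)
print("circle",f(440,251,72))
e=np.array([np.cos(yaw),np.sin(yaw)]);ex=np.array([e[1],-e[0]])
for p in((140,190,60),(178,153,60),(163,243,60),(53,65,22),(12,290,22)):
    q=f(*p)[:2]-w[:2];print(p,(q@ex).round(1),(q@e).round(1))
```

```text
[[ 589.8 -130.5   72. ]
 [ 565.4 -239.2   72. ]
 [ 458.4 -216.6   72. ]
 [ 482.4 -107.8   72. ]]
well c [ 524.02129075 -173.54429865   72.        ]
yaw y 1.3522305337340708 yaw x -0.20834810123185304 111.39899409845673 109.59490299906162
circle [ 524.03960992 -173.13317203   72.        ]
(140, 190, 60) 1.2 138.4
(178, 153, 60) 21.2 124.6
(163, 243, 60) -20.6 123.4
(53, 65, 22) 53.3 190.3
(12, 290, 22) -55.6 188.5
```

play_rows --pt "0.1 -0.05 0 0 0 -0.055 -1" --pt "0.2 -0.11 0 0 0 -0.11 -1" --pt "0.3 -0.17 0 0 0 -0.165 -1" --pt "0.4 -0.23 0 0 0 -0.22 -1" --pt "0.5 -0.29 0 0 0 -0.275 -1" --pt "0.58 -0.34 0 0 0 -0.33 -1" --pt "0.66 -0.38 0 0 0 -0.385 -1" --pt "0.7 -0.41 0 0 0 -0.44 -1" --pt "0.7 -0.41 0 0 0 -0.462 -1" --pt "0.7 -0.41 0 0 0 -0.462 -1"

```text
time_s: 1.35
position: [518.8, 318.3, 303.4]
ee_rot: [[0.191, 0.982, -0.001], [0.982, -0.191, -0.0], [-0.0, -0.001, -1.0]]
contact_force: [-0.6, 0.2, -0.3]
gripper_width: 85.3
```

Run:
```python
from h import *
s=monitor.observe();K=T("wrist",s);i=camera("wrist")[:,:,::-1];cv2.imwrite("pics/w1.png",i)
print(back(T("top"),167.8,269.6,50),proj(K,(521,319,50)))
hsv=cv2.cvtColor(i,cv2.COLOR_BGR2HSV);m=cv2.inRange(hsv,(20,110,80),(36,255,255))
n,l,st,c=cv2.connectedComponentsWithStats(m)
for k in range(1,n):
  if st[k,4]>150:
    cs,_=cv2.findContours((l==k).astype(np.uint8),0,2);e=cv2.fitEllipse(cs[0]);print(st[k],np.round(e[0],1),np.round(e[1],1),back(K,*e[0],50).round(1))
```

```text
[524.56906676 320.80052885  50.        ] [316.55610021 218.1196518 ]
[407 252  39  34 181] [403.2 223.5] [47.8 73.9] [598.2 298.9  50. ]
[234 272  34  30 465] [252.3 287.7] [23.3 37.1] [447.  263.5  50. ]
```

View pics/w1.png

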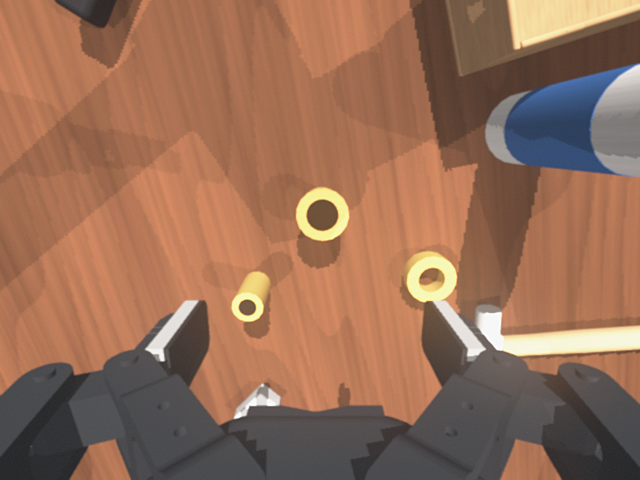

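Run:
```python
from h import *
K,_=T("wrist");M=np.array(camera_info("wrist")["tool_from_camera"])
for z in(55,60,66,73,83):print(z,[proj((K,M),(x,42.6,z)).round(0).tolist() for x in(11,-11)])
print(back(T("wrist"),322,214,50))
```

```text
55 [[426.0, 301.0], [421.0, 352.0]]
60 [[422.0, 295.0], [418.0, 345.0]]
66 [[418.0, 289.0], [414.0, 338.0]]
73 [[413.0, 283.0], [410.0, 329.0]]
83 [[407.0, 274.0], [404.0, 318.0]]
[526.45500114 322.04076533  50.        ]
```

The bushing's flange ring is centred at about (322,214). The spacer (248,305) and collar (430,277) are clear of the finger paths.

play_rows --pt "0.0154 0.0074 -0.1 0 0 0 -1" --pt "0.0154 0.0074 -0.2 0 0 0 -1" --pt "0.0154 0.0074 -0.3 0 0 0 -1" --pt "0.0154 0.0074 -0.3828 0 0 0 -1" --pt "0.0154 0.0074 -0.3828 0 0 0 -1" --pt "0.0154 0.0074 -0.3828 0 0 0 1" --pt "0.0154 0.0074 -0.3828 0 0 0 1" --pt "0.0154 0.0074 -0.3828 0 0 0 1" --pt "0.0154 0.0074 -0.3828 0 0 0 1" --pt "0.0154 0.0074 -0.3828 0 0 0 1"

```text
time_s: 2.65
position: [526.9, 322.6, 115.1]
ee_rot: [[0.191, 0.982, 0.004], [0.982, -0.191, 0.002], [0.002, 0.003, -1.0]]
contact_force: [-3.4, -0.2, 9.7]
gripper_width: 44.9
```

play_rows --pt "0 0 0 0 0 0 1" --pt "0 0 0 0 0 0 1" --pt "0 0 0.02 0 0 0 1"

```text
time_s: 3.02
position: [526.3, 322.1, 123.2]
ee_rot: [[0.191, 0.982, -0.0], [0.982, -0.191, -0.0], [-0.0, -0.0, -1.0]]
contact_force: [0.6, 0.6, -2.7]
gripper_width: 44.1
```

play_rows --pt "0 0 0.1 0 0 0 1" --pt "0 0 0.2 0 0 0 1" --pt "0 0 0.3 0 0 0 1" --pt "0 0 0.34 0 0 0 1" --pt "0 0 0.34 0 0 0 1"

```text
time_s: 3.65
position: [526.4, 322.2, 294.5]
ee_rot: [[0.191, 0.982, 0.003], [0.982, -0.191, 0.001], [0.002, 0.003, -1.0]]
contact_force: [-0.5, -0.3, -3.4]
gripper_width: 44.9
```

Run:
```python
from h import *
s=monitor.observe();print(s["gripper_width"],s["contact_force"],s["position"])
i=camera("wrist")[:,:,::-1];j=camera("side")[:,:,::-1]
K=T("side");p=proj(K,s["position"]-np.array([0,0,70]));print(p)
u,v=p.astype(int);a=cv2.resize(j[max(v-60,0):v+60,max(u-60,0):u+60],(480,480),interpolation=3)
cv2.imwrite("pics/g2.png",np.hstack([cv2.resize(i[180:480,160:480],(320*480//300//1,480))[:, :320*480//300][:, 100:412],a]))
```

```text
44.852431176660154 [-0.47033438 -0.32803628 -3.44099175] [526.39475317 322.1742431  294.45213439]
[248.79725605 108.29067262]
```

View pics/g2.png

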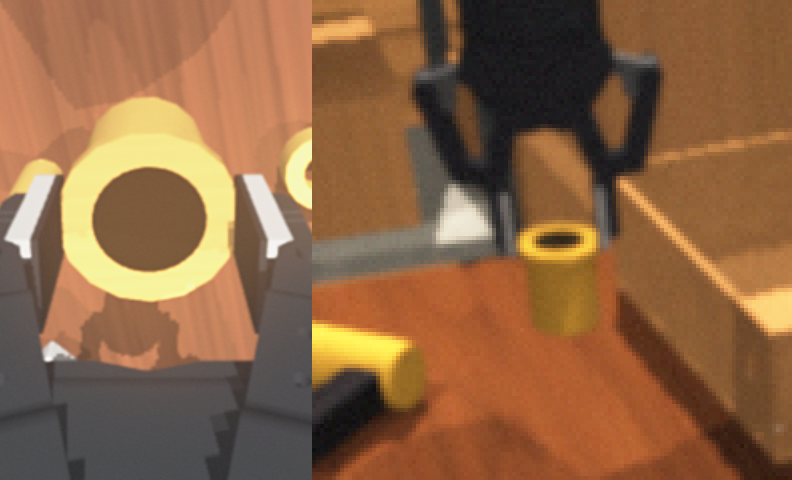

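Run:
```python
from h import *
K,_=T("wrist");M=np.array(camera_info("wrist")["tool_from_camera"])
for z in(58,62,66):print(back((K,M),315.6,313.7,z).round(1))
K=T("side")
from h import monitor
s=monitor.observe();p0=s["position"]
for dz in(58,62,66):print(proj(K,p0-[0,0,dz]))
# side: flange crop x 558,y 240 (centre)-> px
print(248-60+(558-312)/4,108-60+240/4)
```

```text
[ 4.1  1.2 58. ]
[ 2.1  1.2 62. ]
[ 0.1  1.2 66. ]
[248.17166835 104.53213051]
[248.38386063 106.21350158]
[248.59504816 107.88691125]
249.5 108.0
```

play_rows --pt "0 -0.06 0 0 0 -0.007 1" --pt "0 -0.17 0 0 0 -0.007 1" --pt "0 -0.28 0 0 0 -0.007 1" --pt "0 -0.4 0 0 0 -0.007 1" --pt "0 -0.52 0 0 0 -0.007 1" --pt "0 -0.64 0 0 0 -0.007 1" --pt "0 -0.76 0 0 0 -0.007 1" --pt "0 -0.88 0 0 0 -0.007 1" --pt "0 -0.96 0 0 0 -0.007 1" --pt "0 -0.985 0 0 0 -0.007 1"

```text
time_s: 5.0
position: [525.9, -172.4, 290.9]
ee_rot: [[0.215, 0.977, -0.003], [0.977, -0.215, 0.001], [0.001, -0.003, -1.0]]
contact_force: [0.4, 0.4, -2.9]
gripper_width: 44.5
```

play_rows --pt "0 0 0 0 0 0 1" --pt "0 0 0 0 0 0 1" --pt "0 0 0 0 0 0 1"

```text
time_s: 5.38
position: [526.5, -169.1, 292.5]
ee_rot: [[0.211, 0.977, -0.0], [0.977, -0.211, 0.0], [0.0, -0.0, -1.0]]
contact_force: [-0.3, 0.2, -4.3]
gripper_width: 44.4
```

Run:
```python
from h import *
s=monitor.observe();print(s["gripper_width"],s["contact_force"],s["position"],np.round(s["ee_rot"],4).tolist(),s["q"])
np.savez("pics/w3",p=s["position"],r=s["ee_rot"])
i=camera("wrist")[:,:,::-1];cv2.imwrite("pics/w3.png",i)
cv2.imwrite("pics/w3c.png",cv2.resize(i[0:320,120:520],None,fx=1.85,fy=1.85,interpolation=3))
```

```text
44.38606028299141 [-0.33261689  0.15725643 -4.29421676] [ 526.49647146 -169.14692144  292.54497255] [[0.2112, 0.9775, -0.0001], [0.9775, -0.2112, 0.0002], [0.0001, -0.0001, -1.0]] [-5.24995890e-01  3.94289340e-01  1.30930915e+00  9.69935240e-05
  1.43816543e+00 -3.12251443e-01]
```

View pics/w3.png

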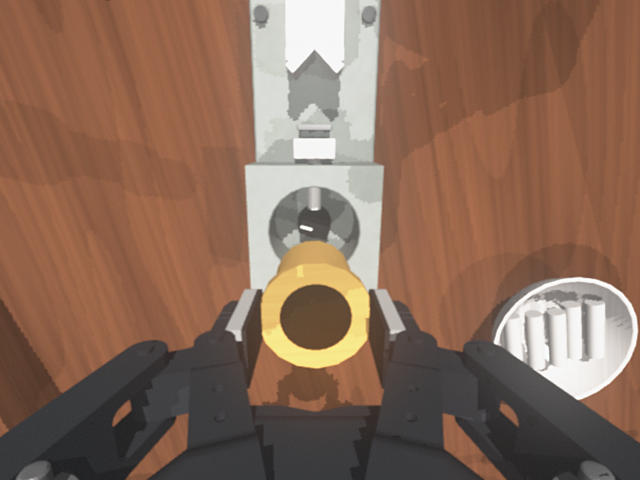

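The vee tips are at about (286,70) and (344,73), with the apex at (314,49). The jaw top is at (314,148), the well block's front corners are at (246,166) and (383,164), and the well ellipse is around (314,228). The bushing is still upright.

Run:
```python
from h import *
d=np.load("pics/w3.npz");s=dict(position=d["p"],ee_rot=d["r"]);K=T("wrist",s);R=np.array(d["r"])
# fixture-frame like: along tool x (fixture y), tool y (fixture x), relative to TCP
for n,u,v,z in(("tipL",286,70,60),("apex",314.5,49,60),("tipR",344,73,60),("blkL",246,166,72),("blkR",383,164,72),("wellL",269.5,226,72),("wellR",359,226,72),("jawback",314,158,59),("jawfrontL",293,139,59),("jawfrontR",335,139,59),("base left",256,150,22),("base left top",250,20,22),("base right",376,150,22),("base r top",382,20,22)):
    b=back(K,u,v,z);print(n,b.round(1),"x_f %.1f y_f %.1f"%((b-d["p"])@R[:,1],(b-d["p"])@R[:,0]))
i=cv2.imread("pics/w3.png")
cv2.imwrite("pics/w3v.png",cv2.resize(i[30:180,235:395],None,fx=4.9,fy=4,interpolation=2)[:600,:800])
```

```text
tipL [531.2 -45.8  60. ] x_f -21.4 y_f 121.5
apex [555.7 -36.2  60. ] x_f 0.5 y_f 136.1
tipR [574.3 -57.3  60. ] x_f 23.2 y_f 119.4
blkL [ 484.6 -108.8   72. ] x_f -53.6 y_f 50.1
blkR [ 590.6 -130.1   72. ] x_f 54.5 y_f 51.6
wellL [ 490.9 -159.9   72. ] x_f -36.8 y_f 1.5
wellR [ 563.2 -175.5   72. ] x_f 37.2 y_f 1.5
jawback [ 538.3 -114.7   59. ] x_f 0.0 y_f 55.7
jawfrontL [524.8 -96.5  59. ] x_f -16.9 y_f 70.7
jawfrontR [ 558.  -103.6   59. ] x_f 17.0 y_f 70.7
base left [487.4 -98.   22. ] x_f -53.2 y_f 61.3
base left top [509.3   4.9  22. ] x_f -53.5 y_f 166.4
base right [ 594.8 -121.2   22. ] x_f 56.7 y_f 61.3
base r top [617.2 -18.4  22. ] x_f 56.8 y_f 166.4
```

View pics/w3v.png

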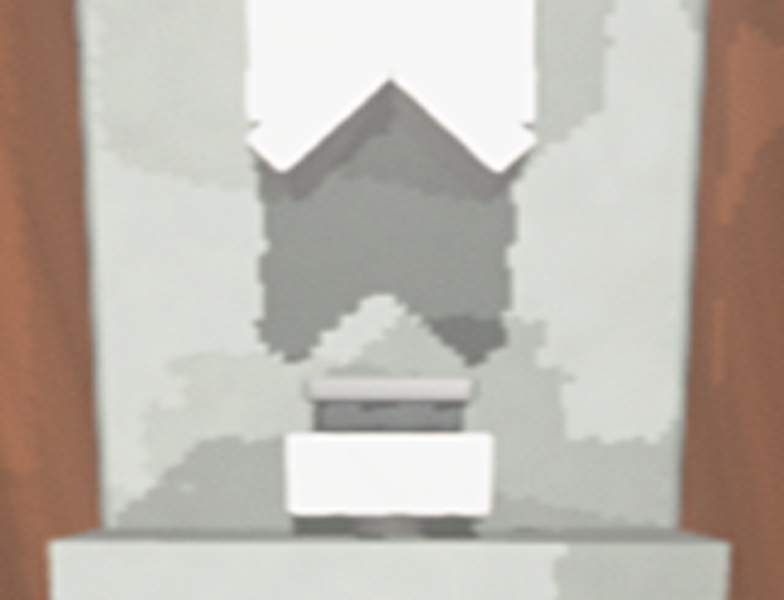

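play_rows --pt "0.0226 0.1 0 0 0 0 1" --pt "0.0452 0.204 0 0 0 0 1" --pt "0.0452 0.204 -0.08 0 0 0 1" --pt "0.0452 0.204 -0.17 0 0 0 1" --pt "0.0452 0.204 -0.24 0 0 0 1" --pt "0.0452 0.204 -0.275 0 0 0 1" --pt "0.0452 0.204 -0.29 0 0 0 1" --pt "0.0452 0.204 -0.295 0 0 0 1" --pt "0.0452 0.204 -0.295 0 0 0 1"

```text
time_s: 6.55
position: [549.2, -68.1, 145.6]
ee_rot: [[0.213, 0.977, 0.001], [0.977, -0.213, -0.0], [0.0, 0.001, -1.0]]
contact_force: [0.7, 1.8, -3.0]
gripper_width: 44.2
```

Run:
```python
from h import *
s=monitor.observe();print(s["gripper_width"],s["contact_force"],s["position"],s["moment"])
j=camera("side")[:,:,::-1]
u,v=proj(T("side"),(549,-67,50)).astype(int);print(u,v)
cv2.imwrite("pics/s4.png",cv2.resize(j[v-70:v+70,u-80:u+80],None,fx=4,fy=4,interpolation=3))
```

```text
44.24102373028236 [ 0.73575801  1.84737803 -2.98898895] [549.20932362 -68.13235376 145.57088321] [ 0.3390108  -0.01739207  0.00308041]
314 269
```

View pics/s4.png

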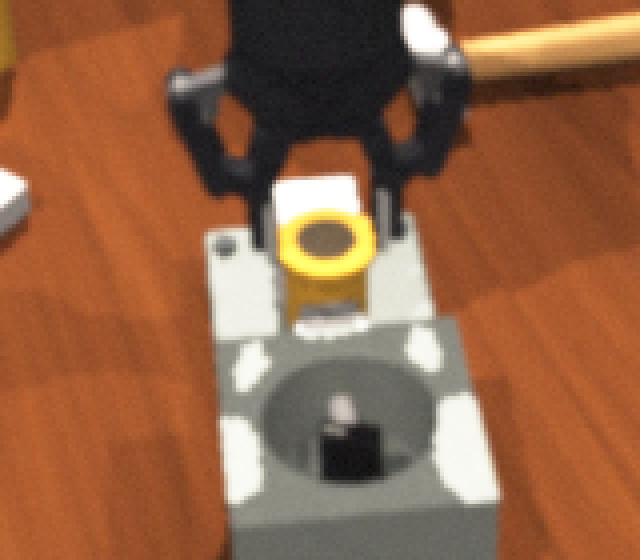

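The bushing hangs centred between jaw and vee, at crop (326,240). I'll lower it gently now.

play_rows --pt "0 0 -0.005 0 0 0 1" --pt "0 0 -0.01 0 0 0 1" --pt "0 0 -0.013 0 0 0 1" --pt "0 0 -0.013 0 0 0 1"

```text
time_s: 7.1
position: [549.1, -68.3, 138.4]
ee_rot: [[0.213, 0.977, 0.0], [0.977, -0.213, 0.0], [0.0, 0.0, -1.0]]
contact_force: [2.3, 4.4, -2.3]
gripper_width: 44.7
```

play_rows --pt "0 0 -0.002 0 0 0 1" --pt "0 0 -0.004 0 0 0 1" --pt "0 0 -0.004 0 0 0 1"

```text
time_s: 7.48
position: [549.1, -68.2, 137.2]
ee_rot: [[0.213, 0.977, 0.001], [0.977, -0.213, -0.0], [0.0, 0.001, -1.0]]
contact_force: [-1.7, 4.5, 6.1]
gripper_width: 44.4
```

play_rows --pt "0.0006 0.003 0 0 0 0 1" --pt "0.0006 0.003 0 0 0 0 1"

```text
time_s: 7.72
position: [549.2, -67.4, 137.2]
ee_rot: [[0.213, 0.977, 0.0], [0.977, -0.213, -0.002], [-0.001, 0.001, -1.0]]
contact_force: [-2.3, 0.9, 4.9]
gripper_width: 44.4
```

play_rows --pt "0 0 0 0 0 0 -0.2" --pt "0 0 0 0 0 0 -0.5" --pt "0 0 0 0 0 0 -0.8" --pt "0 0 0 0 0 0 -0.8" --pt "0 0 0 0 0 0 -0.8" --pt "0 0 0 0 0 0 -0.8"

```text
time_s: 8.48
position: [549.3, -66.8, 136.5]
ee_rot: [[0.213, 0.977, -0.0], [0.977, -0.213, -0.0], [-0.0, -0.0, -1.0]]
contact_force: [0.7, 0.3, -0.2]
gripper_width: 77.0
```

play_rows --pt "0 0 0.04 0 0 0 -0.8" --pt "0 0 0.12 0 0 0 -0.8" --pt "0 -0.04 0.2 0 0 0 -0.8" --pt "-0.02 -0.1 0.24 0 0 0 -0.8" --pt "-0.03 -0.14 0.24 0 0 0 -0.8" --pt "-0.03 -0.14 0.24 0 0 0 -0.8" --pt "-0.03 -0.14 0.24 0 0 0 -0.8"

```text
time_s: 9.35
position: [534.2, -136.3, 255.4]
ee_rot: [[0.213, 0.977, -0.002], [0.977, -0.213, 0.001], [0.001, -0.002, -1.0]]
contact_force: [-0.6, -0.6, -1.1]
gripper_width: 76.8
```

Run:
```python
from h import *
s=monitor.observe();print(s["gripper_width"],s["contact_force"],s["position"])
np.savez("pics/w5",p=s["position"],r=s["ee_rot"])
i=camera("wrist")[:,:,::-1];cv2.imwrite("pics/w5.png",i)
cv2.imwrite("pics/w5c.png",cv2.resize(i[20:380,180:450],None,fx=1.65,fy=1.65,interpolation=3))
```

```text
76.80326707176881 [-0.61654878 -0.55466712 -1.06268935] [ 534.20197888 -136.28448442  255.36342407]
```

View pics/w5c.png

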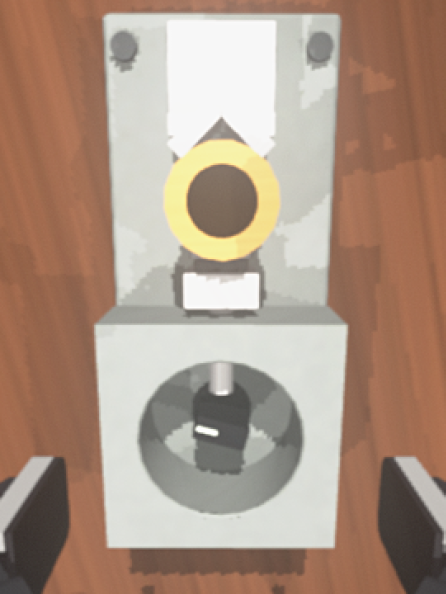

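The bushing stands upright in the vee, flange at crop (222,200). The knob is at about (221,420), with its white mark tilted roughly 15° clockwise. I'll zoom in on the knob with the contrast raised.

Run:
```python
from h import *
d=np.load("pics/w5.npz");s=dict(position=d["p"],ee_rot=d["r"]);K=T("wrist",s);R=d["r"]
f=lambda x,y,z:back(K,180+(x+.5)/1.65-.5,20+(y+.5)/1.65-.5,z)
q=[f(*p,72) for p in((96,323),(348,323),(336,548),(107,548))]
for b in q+[np.mean(q,0),(f(138,438,72)+f(303,438,72))/2,(f(220,361,72)+f(220,515,72))/2,f(222,200,72)]:
    print(b.round(1),"x_f %.1f y_f %.1f"%((b-d["p"])@R[:,1],(b-d["p"])@R[:,0]))
i=cv2.imread("pics/w5.png")[235:335,265:365].astype(float)
i=np.clip((i/255)**.5*255,0,255).astype(np.uint8)
cv2.imwrite("pics/k5.png",cv2.resize(i,None,fx=6,fy=6,interpolation=2))
print((265,235))
```

```text
[ 484.7 -107.2   72. ] x_f -54.2 y_f 17.7
[ 591.3 -130.4   72. ] x_f 55.0 y_f 17.8
[ 568.3 -238.6   72. ] x_f 55.5 y_f -92.8
[ 460.  -215.2   72. ] x_f -55.3 y_f -93.0
[ 526.1 -172.8   72. ] x_f 0.2 y_f -37.6
[ 525.9 -170.9   72. ] x_f -0.3 y_f -35.8
[ 525.4 -172.3   72. ] x_f -0.5 y_f -37.2
[549.  -68.7  72. ] x_f 0.5 y_f 69.0
(265, 235)
```

View pics/k5.png

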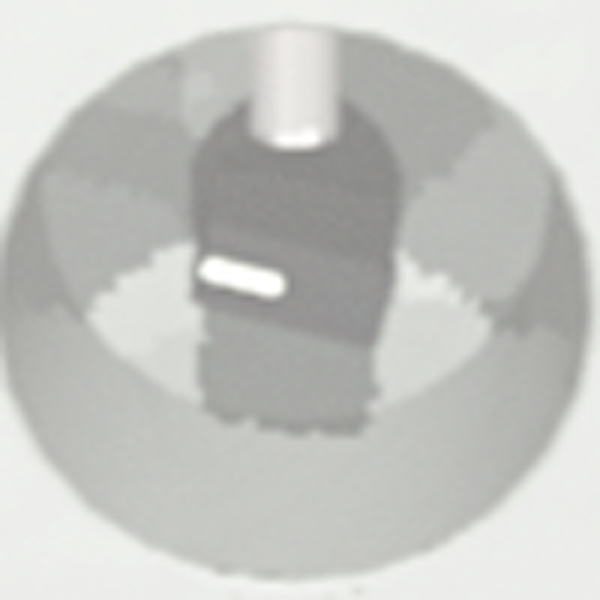

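Run:
```python
from h import *
d=np.load("pics/w5.npz");s=dict(position=d["p"],ee_rot=d["r"]);K=T("wrist",s);R=d["r"]
g=lambda x,y:(lambda b:np.array([(b-d["p"])@R[:,1],(b-d["p"])@R[:,0]]))(back(K,265+(x+.5)/6-.5,235+(y+.5)/6-.5,62))
P=[g(*p) for p in((195,303),(370,347),(390,262),(203,225))];print(np.round(P,1),np.mean(P,0))
for a,b in((P[0],P[1]),(P[3],P[2]),(g(205,270),g(280,288))):
    v=b-a;print(np.arctan2(v[1],v[0]),np.linalg.norm(v))
print(monitor.observe()["position"],monitor.observe()["q"][5],R)
```

```text
[[-13.2 -39.8]
 [  9.8 -45.9]
 [ 12.3 -34. ]
 [-12.  -28.9]] [ -0.79703047 -37.15186641]
-0.2637027629825444 23.76698863578686
-0.20690865895136265 24.791309961627523
-0.25103045789471096 10.07725221744169
[ 534.3004003  -136.15236858  255.56140539] -0.250529658379502 [[ 2.12686230e-01  9.77118712e-01 -1.89506004e-03]
 [ 9.77120192e-01 -2.12684094e-01  1.26723736e-03]
 [ 8.35192207e-04 -2.12122537e-03 -9.99997401e-01]]
```

play_rows --pt "-0.009 -0.03 0 0 0 0.055 0.34" --pt "-0.0176 -0.0732 0 0 0 0.11 0.34" --pt "-0.0176 -0.0732 0 0 0 0.165 0.34" --pt "-0.0176 -0.0732 -0.02 0 0 0.22 0.34" --pt "-0.0176 -0.0732 -0.05 0 0 0.275 0.34" --pt "-0.0176 -0.0732 -0.09 0 0 0.33 0.34" --pt "-0.0176 -0.0732 -0.131 0 0 0.385 0.34" --pt "-0.0176 -0.0732 -0.131 0 0 0.422 0.34" --pt "-0.0176 -0.0732 -0.131 0 0 0.422 0.34" --pt "-0.0176 -0.0732 -0.131 0 0 0.422 0.34"

```text
time_s: 10.65
position: [525.7, -173.1, 191.0]
ee_rot: [[-0.896, 0.445, 0.0], [0.445, 0.896, -0.0], [-0.0, 0.0, -1.0]]
contact_force: [0.5, 0.6, 0.4]
gripper_width: 28.0
```

play_rows --pt "0 0 0 0 0 0 0.34" --pt "0 0 0 0 0 0 0.34"

```text
time_s: 10.9
position: [525.6, -173.4, 191.1]
ee_rot: [[-0.896, 0.444, 0.0], [0.444, 0.896, -0.0], [-0.0, 0.0, -1.0]]
contact_force: [0.3, -0.0, -0.4]
gripper_width: 27.7
```

play_rows --pt "0 0.001 -0.05 0 0 0 0.34" --pt "0 0.001 -0.09 0 0 0 0.34" --pt "0 0.001 -0.12 0 0 0 0.34" --pt "0 0.001 -0.145 0 0 0 0.34" --pt "0 0.001 -0.16 0 0 0 0.34" --pt "0 0.001 -0.17 0 0 0 0.34" --pt "0 0.001 -0.17 0 0 0 0.34"

```text
time_s: 11.78
position: [525.5, -172.9, 106.0]
ee_rot: [[-0.896, 0.443, -0.0], [0.443, 0.896, 0.0], [0.0, 0.0, -1.0]]
contact_force: [-0.1, 0.4, 0.4]
gripper_width: 28.2
```

Run:
```python
from h import *
s=monitor.observe();print(s["time_s"],s["gripper_width"],s["contact_force"].round(2),s["moment"].round(3),s["joint_torque"].round(3))
```

```text
11.775 28.24734945762884 [-0.14  0.38  0.41] [ 0.03  -0.042  0.026] [-3.1000e-02 -4.8833e+01 -1.5888e+01 -1.0000e-03 -6.4000e-02  0.0000e+00]
```

Free entry. Now I'll close on the bar.

play_rows --pt "0 0 0 0 0 0 0.5" --pt "0 0 0 0 0 0 0.65" --pt "0 0 0 0 0 0 0.8" --pt "0 0 0 0 0 0 0.8" --pt "0 0 0 0 0 0 0.8" --pt "0 0 0 0 0 0 0.8" --pt "0 0 0 0 0 0 0.8" --pt "0 0 0 0 0 0 0.8"

```text
time_s: 12.78
position: [525.6, -173.0, 106.4]
ee_rot: [[-0.896, 0.444, 0.001], [0.444, 0.896, -0.0], [-0.001, -0.0, -1.0]]
contact_force: [-1.9, -1.4, 5.5]
gripper_width: 11.2
```

```bash
cat > r.py <<'E'
from h import *
s=monitor.observe();R=s["ee_rot"];print("t",s["time_s"],"yaw",np.arctan2(R[1,1],R[0,1]).round(4),"w",round(s["gripper_width"],1),s["position"].round(1),"F",s["contact_force"].round(2),"M",s["moment"].round(3),"q6",s["q"][5].round(4),"t6",s["joint_torque"][5].round(3))
E
python3 r.py
```

```text
t 12.775 yaw 1.1113 w 11.2 [ 525.6 -173.   106.4] F [-1.91 -1.37  5.49] M [ 0.077  0.243 -0.102] q6 -1.6432 t6 -0.06
```

play_rows --pt "0 0 0 0 0 -0.008 0.8" --pt "0 0 0 0 0 -0.016 0.8" --pt "0 0 0 0 0 -0.024 0.8" --pt "0 0 0 0 0 -0.032 0.8"

```text
time_s: 13.28
position: [525.6, -173.1, 106.4]
ee_rot: [[-0.847, 0.531, 0.0], [0.531, 0.847, -0.001], [-0.001, -0.0, -1.0]]
contact_force: [-1.9, -0.8, 5.6]
gripper_width: 11.3
```

```bash
python3 r.py
```

```text
t 13.275 yaw 1.0108 w 11.3 [ 525.6 -173.1  106.4] F [-1.89 -0.84  5.57] M [-0.028  0.307  0.309] q6 -1.5424 t6 0.001
```

play_rows --pt "0 0 0 0 0 -0.008 0.8" --pt "0 0 0 0 0 -0.016 0.8" --pt "0 0 0 0 0 -0.024 0.8" --pt "0 0 0 0 0 -0.032 0.8"

```text
time_s: 13.78
position: [525.5, -173.2, 106.5]
ee_rot: [[-0.79, 0.614, 0.0], [0.614, 0.79, -0.001], [-0.001, -0.001, -1.0]]
contact_force: [-2.2, -1.3, 5.4]
gripper_width: 10.9
```

```bash
python3 r.py
```

```text
t 13.775 yaw 0.9103 w 10.9 [ 525.5 -173.2  106.5] F [-2.21 -1.35  5.36] M [-0.165  0.34   0.244] q6 -1.4419 t6 0.002
```

play_rows --pt "0 0 0 0 0 -0.008 0.8" --pt "0 0 0 0 0 -0.016 0.8" --pt "0 0 0 0 0 -0.024 0.8" --pt "0 0 0 0 0 -0.032 0.8"

```text
time_s: 14.28
position: [525.5, -173.2, 106.4]
ee_rot: [[-0.724, 0.69, 0.0], [0.69, 0.724, -0.001], [-0.001, -0.001, -1.0]]
contact_force: [-3.1, -1.6, 4.5]
gripper_width: 11.0
```

```bash
python3 r.py
```

```text
t 14.275 yaw 0.8097 w 11.0 [ 525.5 -173.2  106.4] F [-3.05 -1.63  4.47] M [-0.221  0.384  0.311] q6 -1.3413 t6 0.003
```

play_rows --pt "0 0 0 0 0 -0.008 0.8" --pt "0 0 0 0 0 -0.016 0.8"

```text
time_s: 14.52
position: [525.4, -173.3, 106.5]
ee_rot: [[-0.689, 0.725, -0.0], [0.725, 0.689, -0.001], [-0.001, -0.001, -1.0]]
contact_force: [-2.5, -2.2, 5.8]
gripper_width: 11.2
```

```bash
python3 r.py
```

```text
t 14.525 yaw 0.7595 w 11.2 [ 525.4 -173.3  106.5] F [-2.5  -2.21  5.8 ] M [-0.278  0.448  0.266] q6 -1.2911 t6 0.003
```

play_rows --pt "0 0 0 0 0 -0.008 0.8" --pt "0 0 0 0 0 -0.016 0.8"

```text
time_s: 14.78
position: [525.4, -173.3, 106.4]
ee_rot: [[-0.651, 0.759, -0.0], [0.759, 0.651, -0.001], [-0.001, -0.001, -1.0]]
contact_force: [-2.9, -1.7, 5.7]
gripper_width: 11.2
```

```bash
python3 r.py
```

```text
t 14.775 yaw 0.7092 w 11.2 [ 525.4 -173.3  106.4] F [-2.87 -1.71  5.72] M [-0.247  0.464  0.276] q6 -1.2408 t6 0.003
```

play_rows --pt "0 0 0 0 0 -0.008 0.8" --pt "0 0 0 0 0 -0.016 0.8"

```text
time_s: 15.02
position: [525.4, -173.3, 106.4]
ee_rot: [[-0.612, 0.791, -0.0], [0.791, 0.612, -0.001], [-0.001, -0.001, -1.0]]
contact_force: [-3.3, -2.3, 7.2]
gripper_width: 11.0
```

```bash
python3 r.py
```

```text
t 15.025 yaw 0.6589 w 11.0 [ 525.4 -173.3  106.4] F [-3.33 -2.33  7.22] M [-0.26   0.477  0.266] q6 -1.1906 t6 0.004
```

play_rows --pt "0 0 0 0 0 -0.008 0.8" --pt "0 0 0 0 0 -0.016 0.8"

```text
time_s: 15.28
position: [525.3, -173.4, 106.4]
ee_rot: [[-0.572, 0.82, -0.0], [0.82, 0.572, -0.001], [-0.001, -0.001, -1.0]]
contact_force: [-2.9, -2.0, 6.4]
gripper_width: 11.5
```

```bash
python3 r.py
```

```text
t 15.275 yaw 0.6087 w 11.5 [ 525.3 -173.4  106.4] F [-2.9  -1.96  6.42] M [-0.362  0.519  0.246] q6 -1.1403 t6 0.004
```

play_rows --pt "0 0 0 0 0 -0.008 0.8" --pt "0 0 0 0 0 -0.016 0.8"

```text
time_s: 15.52
position: [525.3, -173.4, 106.4]
ee_rot: [[-0.53, 0.848, -0.0], [0.848, 0.53, -0.001], [-0.001, -0.001, -1.0]]
contact_force: [-3.2, -2.1, 5.4]
gripper_width: 11.3
```

```bash
python3 r.py
```

```text
t 15.525 yaw 0.5585 w 11.3 [ 525.3 -173.4  106.4] F [-3.2  -2.07  5.43] M [-0.376  0.614  0.247] q6 -1.09 t6 0.005
```

play_rows --pt "0 0 0 0 0 -0.008 0.8" --pt "0 0 0 0 0 -0.016 0.8"

```text
time_s: 15.78
position: [525.3, -173.4, 106.4]
ee_rot: [[-0.487, 0.874, -0.001], [0.874, 0.487, -0.001], [-0.001, -0.001, -1.0]]
contact_force: [-4.3, -1.7, 5.9]
gripper_width: 11.3
```

```bash
python3 r.py
```

```text
t 15.775 yaw 0.5082 w 11.3 [ 525.3 -173.4  106.4] F [-4.31 -1.73  5.93] M [-0.394  0.686  0.243] q6 -1.0398 t6 0.005
```

play_rows --pt "0 0 0 0 0 -0.008 0.8" --pt "0 0 0 0 0 -0.016 0.8"

```text
time_s: 16.02
position: [525.2, -173.4, 106.5]
ee_rot: [[-0.442, 0.897, -0.001], [0.897, 0.442, -0.001], [-0.001, -0.001, -1.0]]
contact_force: [-5.0, -2.5, 6.3]
gripper_width: 11.1
```

```bash
python3 r.py
```

```text
t 16.025 yaw 0.458 w 11.1 [ 525.2 -173.4  106.5] F [-4.98 -2.55  6.34] M [-0.455  0.691  0.261] q6 -0.9896 t6 0.005
```

play_rows --pt "0 0 0 0 0 -0.008 0.8" --pt "0 0 0 0 0 -0.016 0.8"

```text
time_s: 16.27
position: [525.2, -173.4, 106.4]
ee_rot: [[-0.396, 0.918, -0.001], [0.918, 0.396, -0.001], [-0.001, -0.001, -1.0]]
contact_force: [-4.8, -2.7, 6.5]
gripper_width: 10.5
```

```bash
python3 r.py
```

```text
t 16.275 yaw 0.4077 w 10.5 [ 525.2 -173.4  106.4] F [-4.82 -2.74  6.51] M [-0.504  0.694  0.32 ] q6 -0.9392 t6 0.026
```

play_rows --pt "0 0 0 0 0 -0.008 0.8" --pt "0 0 0 0 0 -0.016 0.8"

```text
time_s: 16.52
position: [525.2, -173.5, 106.5]
ee_rot: [[-0.35, 0.937, -0.001], [0.937, 0.35, -0.001], [-0.001, -0.001, -1.0]]
contact_force: [-4.3, -2.7, 6.5]
gripper_width: 11.0
```

```bash
python3 r.py
```

```text
t 16.525 yaw 0.3575 w 11.0 [ 525.2 -173.5  106.5] F [-4.31 -2.72  6.5 ] M [-0.507  0.776  0.286] q6 -0.889 t6 0.07
```

play_rows --pt "0 0 0 0 0 -0.008 0.8"

```text
time_s: 16.65
position: [525.1, -173.5, 106.4]
ee_rot: [[-0.326, 0.945, -0.001], [0.945, 0.326, -0.001], [-0.001, -0.001, -1.0]]
contact_force: [-4.4, -3.5, 6.5]
gripper_width: 11.1
```

```bash
python3 r.py
```

```text
t 16.65 yaw 0.3325 w 11.1 [ 525.1 -173.5  106.4] F [-4.38 -3.48  6.49] M [-0.501  0.791  0.365] q6 -0.864 t6 0.093
```

play_rows --pt "0 0 0 0 0 -0.008 0.8"

```text
time_s: 16.77
position: [525.1, -173.4, 106.4]
ee_rot: [[-0.303, 0.953, -0.001], [0.953, 0.303, -0.001], [-0.001, -0.001, -1.0]]
contact_force: [-5.9, -3.3, 6.3]
gripper_width: 11.5
```

```bash
python3 r.py
```

```text
t 16.775 yaw 0.3075 w 11.5 [ 525.1 -173.4  106.4] F [-5.93 -3.34  6.3 ] M [-0.549  0.823  0.406] q6 -0.8388 t6 0.115
```

play_rows --pt "0 0 0 0 0 0 0.6" --pt "0 0 0 0 0 0 0.45" --pt "0 0 0 0 0 0 0.36" --pt "0 0 0 0 0 0 0.36" --pt "0 0 0 0 0 0 0.36" --pt "0 0 0 0 0 0 0.36"

```text
time_s: 17.52
position: [525.5, -172.9, 106.0]
ee_rot: [[-0.302, 0.953, -0.0], [0.953, 0.302, 0.0], [0.0, 0.0, -1.0]]
contact_force: [-0.9, -0.6, 1.2]
gripper_width: 27.3
```

```bash
python3 r.py
```

```text
t 17.525 yaw 0.3071 w 27.3 [ 525.5 -172.9  106. ] F [-0.87 -0.58  1.23] M [-0.053  0.004 -0.032] q6 -0.8391 t6 -0.001
```

play_rows --pt "0 0 0.02 0 0 0 0.36" --pt "0 0 0.06 0 0 0 0.36" --pt "0 0 0.12 0 0 0 0.36" --pt "0 0 0.2 0 0 0 0.36" --pt "0 0 0.28 0 0 0 0.36" --pt "0 0 0.3 0 0 0 0.36" --pt "0 0 0.3 0 0 0 0.36" --pt "0 0 0.3 0 0 0 0.36"

```text
time_s: 18.52
position: [525.2, -172.7, 254.8]
ee_rot: [[-0.302, 0.953, -0.002], [0.953, 0.302, 0.001], [0.002, -0.002, -1.0]]
contact_force: [0.4, 0.3, -1.3]
gripper_width: 27.6
```

```bash
python3 r.py
python3 - <<'E'
from h import *
s=monitor.observe();K=T("wrist",s);i=camera("wrist")[:,:,::-1]
print(proj(K,(549,-68,72)),proj(K,(525.5,-173,62)))
j=camera("side")[:,:,::-1]
cv2.imwrite("pics/e.png",np.hstack([cv2.resize(i,(440,330)),cv2.resize(j[199:339,234:394],(360,330),interpolation=3)]))
E
```

```text
t 18.525 yaw 0.3071 w 27.6 [ 525.2 -172.7  254.8] F [ 0.45  0.34 -1.27] M [ 0.029 -0.025 -0.03 ] q6 -0.8391 t6 -0.0
[397.52616655 103.40555239] [315.08220267 236.64380772]
```

View pics/e.png

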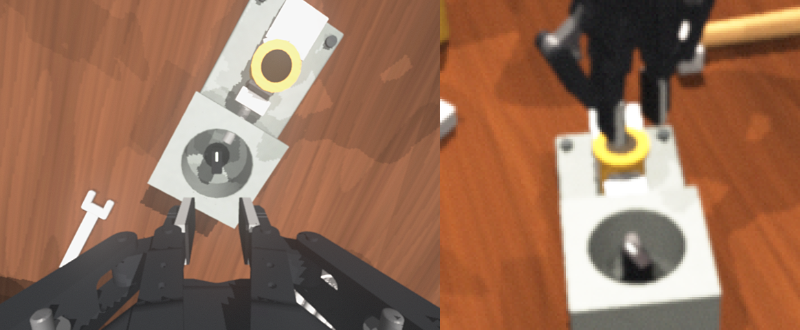

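The bushing stands upright against the vee at image (276,66), and the jaw is closed onto it. The arm is clear and touches nothing, so I'm handing in.

```bash
python3 -c "
from cell import order;print(order.job_done())"
```

```text
the job is handed in; nothing more can be done
None
```

The bushing stands flange up in the vee, clamped at an estimated 11–14 N, and the job was handed in at about 18.6 s of the 72 s allowed. No verdict was reported.

- **Placing:** I gripped the bushing by its flange and set it down an estimated 1–2 mm short of the vee. Lowering it gave about 4.5 N sideways, probably from touching the jaw's pad. I shifted it about 1.5 mm towards the vee, the force fell to 0.9 N, and I let go.
- **Clamping:** I turned the knob about 0.80 rad clockwise in equal steps. The turning moment stayed level at about 0.26 N m until roughly 0.68 rad, then rose to 0.41 N m. The wrist joint torque rose from 0.005 to 0.115 N m over the same stretch.
- **Last checks:** The pictures show the bushing upright against the vee with the jaw closed on it. The arm was raised clear, with forces at noise level.
- **What disagreed or was not checked:**
  - The two torque readings put the clamping force at about 14 N and 11 N; both are inside the 5–20 N band.
  - The gripper read 44–45 mm on the 48 mm flange, which I did not explain; the pictures showed a sound grip.
  - I did not measure the other loose parts again at the end. The arm's force readings gave no sign of touching any of them.

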